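Shut the keeper bar over the loaded tape caddy

ROBOT

A 6-joint arm with a two-finger parallel gripper is mounted at the origin on the work surface; the furniture and walls round the work are solid. World frame = base frame: x ahead of the robot, y to its left, z up, the work surface at z = 0. Lengths are in m, angles in rad, forces in N, time in s.
With the tool pointing down it reaches from about 0.425 to 0.925 m from the base axis. Payload 12.5 kg.
Tool frame: the origin (TCP) lies midway between the tips of the shut fingers; the grasp point (between the pads) lies 19 mm behind it; z points along the fingers, y is the line along which they close (so a half turn about z gives the same grasp; the last joint's range is limited). The gripper opens to 85 mm and grips with 20 to 120 N. Pads are 22 mm wide; open, the fingers measure 114 mm over their backs; the gripper's body (76 mm by 85 mm) begins 54 mm behind the grasp point. The pads swing forward as they close: fully open they stand 13 mm farther back than shut.
Start: joints at [-1.304, 0.491, 1.559, -0, 1.092, -0.106], TCP at [0.228, -0.582, 0.231] pointing down, gripper open.
Joint ranges: [-3.1, 3.1], [-0.84, 2.19], [0.05, 2.79], [-1.13, 4.28], [0.06, 2.93], [-2.69, 2.69]. Speed limits (rad/s): [2.22, 2.22, 2.79, 3.14, 3.14, 3.14].

INTERFACE

Orientations are given as a rotation vector (axis times angle).
In Python, from bench import ctrl, eoat, solver, camera, job, models, get_time, get_joints, get_joint_velocities, get_joint_efforts, get_ee_pos, get_ee_rot, get_force, get_ft_torque, get_gripper_width, get_gripper_force gives the robot as it stands. Calls block until the motion is done:
- ctrl.move_pose(position, orientation): joint-space move of the TCP to a pose.
- ctrl.movel(position, rate=0.15, orientation=None, force_limit=None): straight line of the TCP; orientation=None keeps the orientation; rate is the mean speed in m/s. With force_limit (N) it stops when the force on the tool has changed by that much, and returns True; else False.
- ctrl.move_joints(angles): joint-space move.
- eoat.ungrasp() and eoat.grab(f_grip=None): open the fingers fully, or close them until they stop; f_grip is the grip in N (None keeps the last).
- ctrl.sleep(seconds).
- solver.inverse_kinematics(position, orientation): joint angles nearest the present ones, or None.
- camera(name): name is "scene" or "top" or "wrist"; returns a dict with "image" (400x640x3 uint8, red, green, blue), "K" (3x3 intrinsics, pixels), "D" ([k1, k2, p1, p2, k3] as OpenCV has them; the pictures are not rectified), "rvec" (rotation vector, rad) and "tvec" (3), from world to camera coordinates, as OpenCV has them; the wrist camera has in their place "T_tool_cam" (4x4, takes a point from camera to tool coordinates, whose origin is the TCP and whose axes are the flange's). Camera axes: x right, y down, z forward; pixel columns grow to the right and rows downward; lengths in m; the calibration is good to about 2 mm. A picture is of the moment at which its call begins: read the wrist's pose just before it. There is no depth.
A pose or a line that the arm cannot do raises ctrl.PlanningError and nothing moves.
- job.job_done(): hands the job in; it is judged then, once.
Trained networks look in the newest picture that a camera, given by its name, has taken for a name from the list of things; names that differ only in an ending like _2 or _b are one class to them, and where a whole thing is asked for, a point or a joint stands for the part that bears it (a point fixed in the world has none). Each returns a list of dicts, best first, with "p" (0 to 1); they miss things now and then, are a little off and sometimes report something else, mostly with a low value. They report only what shows in the picture. A call takes as long as a camera call.
- models.search_frame(camera, thing): "rect" ([left, top, right, bottom] in pixels, round what is visible of it).
- models.silhouettes(camera, thing): "pixels" (400x640 bool, what is visible of it) and "rect" ([left, top, right, bottom] in pixels, round what is visible of it).
- models.mark_of(camera, thing): "uv" ([column, row] in pixels: a listed point, or the origin of a listed thing).
Readings, each from a call of its own:
- get_time(): time.
- get_joints(): joint angles.
- get_joint_velocities(): joint speeds.
- get_joint_efforts(): joint torques, N m.
- get_ee_pos(): TCP position.
- get_ee_rot(): TCP orientation.
- get_force(): force on the tool from outside, world axes, zero at the start.
- get_ft_torque(): the same for the moment, N m.
- get_gripper_width(): finger opening in m.
- get_gripper_force(): force on a finger pad.
Only numpy, scipy, OpenCV 4.12 (cv2) and the standard library are available. Lean on these libraries where they do the work, as an engineer would, in place of code of your own. Each camera call takes 0.05 s, during which the arm holds its last target. There are 200 camera calls.

TASK

Two wooden roll caddies stand open on the packing table; one has a roll of tape in it and the other is empty. Swing the keeper bar of the loaded caddy shut across the roll until it snaps past its spring catch and is fully home, with the roll still lying in its well. Leave the empty caddy's bar open as it is.

Things in the scene. Friction and masses are not known exactly. Their poses are not given: they have to be found in the camera images.
- keeper_full (a joint): Loaded caddy's steel keeper bar, 18 mm wide, 5 thick, 44-49 mm above the table, swinging level about a vertical pivot. 0 rad = shut against its stop; grows (to 1.6) as it opens; closes anticlockwise seen from above. Stays where left. In the last 0.12 rad it rides over a sprung dome, about 2.5 N at the knob; past the top at 0.06 the dome drives it to 0 and holds it.
- knob_full (a point): Upright round black knob on that bar's free end, 16 mm across, 30 mm tall (49 to 79 mm above the table), 170 mm from the pivot axis; grip or push it. The point is on its axis half-way up, 64 mm above the table. All round it is free, but when shut a stop lug 50 mm high stands 11 mm beyond its axis.
- pivot_full (a point): Point on the bar's pivot axis, 46 mm above the table, with the loaded caddy's axes: z up; the shut bar points along -y from here, the open bar swings out towards -x. The caddy, a light brown wooden base 136 (x) by 212 mm (y), is fixed to the table; its well (116 mm square, walls 34 mm high) is centred 85 mm along -y, the catch post stands 170 mm along -y.
- tape_mid (a point): Centre of the pale roll of tape, 104 mm across, 25 mm tall, lying loose and flat in the loaded caddy's well (floor 8 mm above the table), its top 33 mm above the table, lower than the bar.
- knob_spare (a point): The same point of the same knob on the open bar of the other caddy, of the same make but empty. Not to be moved.

How it is judged:
By the outcome, as a careful person would: the job done as asked, in the order asked, and still so for the second after the job is handed in, with the robot touching nothing.
It also fails if it takes over 40 s, if anything falls off the work surface, if the arm or the gripper's body presses on something with over 40 N, if the wrist force passes 120 N, or if a joint passes its speed limit or range.

## Working session

There is one attempt and no reset: what is moved stays moved. The work goes in short steps, each a Python script; the robot and the scene stay as the last script left them, time stands still between calls to the robot, and variables do not carry over. Pictures are saved under pics/ and viewed, at most 10 in all, crops included, and the job is handed in when it is done.

```bash
mkdir -p pics; cat > h.py <<'E'
from bench import *
import numpy as np, cv2
def ray_at(c,uv,z):
    R=cv2.Rodrigues(np.array(c["rvec"],float))[0]; t=np.array(c["tvec"],float).ravel()
    n=cv2.undistortPoints(np.array([[uv]],float),np.array(c["K"]),np.array(c["D"]))[0,0]
    d=R.T@np.array([n[0],n[1],1]); o=-R.T@t
    return o+d*(z-o[2])/d[2]
E
python3 - <<'E'
from h import *
for n in ["scene","top"]:
    c=camera(n); cv2.imwrite(f"pics/{n}0.png",c["image"][:,:,::-1])
    for t,z in [("knob_full",.064),("pivot_full",.046),("tape_mid",.0205),("knob_spare",.064)]:
        for d in models.mark_of(n,t)[:3]: print(n,t,round(d["p"],2),np.round(d["uv"],1),np.round(ray_at(c,d["uv"],z),4))
print(get_time())
E
```

```text
scene knob_full 0.89 [313.6 272.6] [0.457 0.197 0.064]
scene pivot_full 0.94 [234.6 281.3] [0.5924 0.3061 0.046 ]
scene tape_mid 0.7 [257.9 263.6] [0.6053 0.2231 0.0205]
scene knob_spare 0.62 [385.5 163.6] [ 0.5404 -0.291   0.064 ]
top knob_full 0.74 [219.2 257.6] [0.4542 0.204  0.064 ]
top pivot_full 0.68 [179.3 194.9] [0.5973 0.3027 0.046 ]
top tape_mid 0.65 [214.8 190.8] [0.6111 0.2287 0.0205]
top knob_spare 0.75 [443.  215.8] [ 0.5419 -0.2936  0.064 ]
0.5
```

View pics/scene0.png

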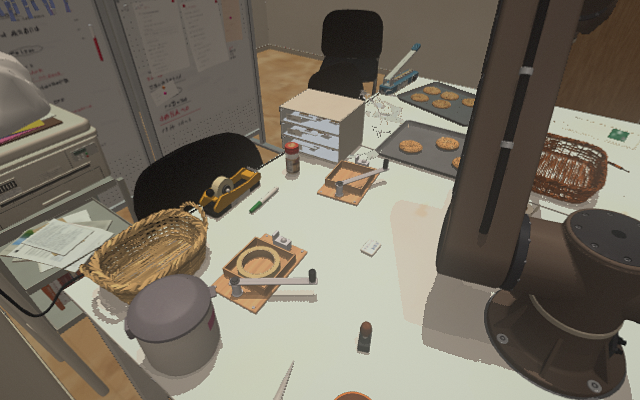

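View pics/top0.png

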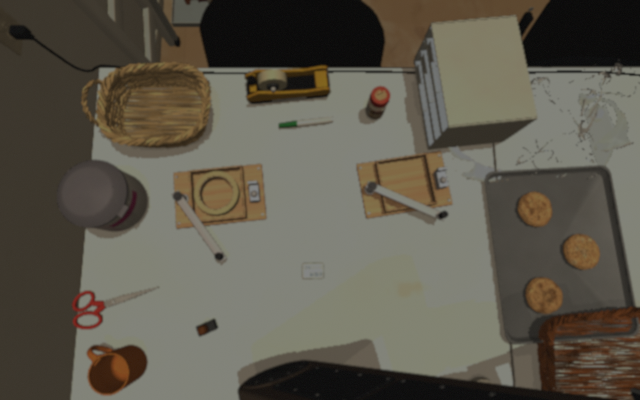

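The scene view shows the loaded caddy at about (265,265) with the roll in its well. Its pivot is at about (235,285) and its knob at (313,274); the empty caddy is at about (350,180). The top view agrees: loaded pivot (179,195), catch post (253,191), knob (220,258). The network marks match both pictures. Next I'll look from closer with the wrist camera.

```bash
cat >> h.py <<'E'
from scipy.spatial.transform import Rotation as Ro
def down(yaw): # tool z down, tool y axis along world angle yaw (mod pi), nearest to start
    y=np.array([np.cos(yaw),np.sin(yaw),0]); z=np.array([0,0,-1.]); x=np.cross(y,z)
    return Ro.from_matrix(np.c_[x,y,z]).as_rotvec()
def wrist():
    p=np.array(get_ee_pos()); r=Ro.from_rotvec(get_ee_rot()).as_matrix()
    c=camera("wrist"); T=np.eye(4); T[:3,:3]=r; T[:3,3]=p
    W=np.linalg.inv(T@np.array(c["T_tool_cam"]))
    c["rvec"]=cv2.Rodrigues(W[:3,:3])[0]; c["tvec"]=W[:3,3]; return c
E
python3 - <<'E'
from h import *
c=camera("top"); print("post",ray_at(c,(253,191),.05))
print(Ro.from_rotvec(get_ee_rot()).as_matrix().round(2))
K=np.array([.456,.201]);P=np.array([.595,.305])
d=K-P; th=np.arctan2(d[1],d[0]); print("bar dir",th)
for y in (th+np.pi/2,th-np.pi/2):
    print(y, solver.inverse_kinematics([K[0],K[1],.2],down(y)))
    e=-np.pi/2+.1
    for yy in (y+(e-th+np.pi)%(2*np.pi)-np.pi,): print(yy,solver.inverse_kinematics([P[0]+.17*np.cos(e),P[1]+.17*np.sin(e),.06],down(yy)))
ctrl.move_pose([.49,.2,.27],down(th+np.pi/2 if abs(np.sin(th+np.pi/2)-1)<.9 else th-np.pi/2))
c=wrist(); cv2.imwrite("pics/w0.png",c["image"][:,:,::-1])
for t,z in [("knob_full",.064),("pivot_full",.046),("tape_mid",.0205)]:
    for m in models.mark_of("wrist",t)[:2]: print(t,round(m["p"],2),np.round(m["uv"],1),np.round(ray_at(c,m["uv"],z),4))
print(get_joints(),get_time())
E
```

```text
post [0.60437135 0.13504002 0.05      ]
[[ 0.93  0.36  0.  ]
 [ 0.36 -0.93 -0.  ]
 [-0.    0.   -1.  ]]
bar dir -2.4992436180195226
-0.928447291224626 [0.28253905 0.35138222 1.90111804 0.         0.8890924  1.21098634]
0.10000000000000053 [ 1.13123774e-01  6.96880863e-01  1.70029759e+00 -8.88178420e-16
  7.44414197e-01  1.31237737e-02]
-4.070039944814419 [ 2.82539046e-01  3.51382222e-01  1.90111804e+00 -4.44089210e-16
  8.89092396e-01 -1.93060632e+00]
-3.0415926535897926 None
pivot_full 0.77 [338.1 271.9] [0.5949 0.3031 0.046 ]
[ 2.62038112e-01  3.14523420e-01  1.74073112e+00 -2.37520545e-05
  1.08639130e+00 -1.95039820e+00] 3.65
```

```bash
python3 - <<'E'
from h import *
ctrl.move_pose([.50,.19,.30],down(-.93))
c=wrist(); cv2.imwrite("pics/w1.png",c["image"][:,:,::-1])
for t,z in [("knob_full",.064),("pivot_full",.046),("tape_mid",.0205)]:
    for m in models.mark_of("wrist",t)[:2]: print(t,round(m["p"],2),np.round(m["uv"],1),np.round(ray_at(c,m["uv"],z),4))
print(get_time())
E
```

```text
knob_full 0.59 [291.1 186.3] [0.4533 0.2074 0.064 ]
pivot_full 0.89 [290.9  54.8] [0.5877 0.3047 0.046 ]
6.4833
```

View pics/w1.png

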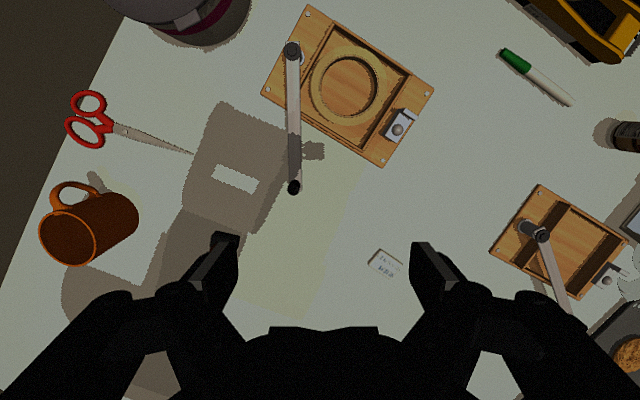

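The wrist view shows the knob at (293,187), the pivot at (292,50), and the dome and catch lug at about (400,125). The roll lies in its well at about (345,85), and the space around the knob is clear. Now I'll grip the knob.

```bash
python3 - <<'E'
from h import *
c=wrist()
for a,b in [((262,93),(384,167)),((308,5),(434,95))]:
    A=ray_at(c,a,.008);B=ray_at(c,b,.008);d=B-A;print(A,B,np.linalg.norm(d),np.arctan2(d[1],d[0])+np.pi/2)
print(ray_at(c,(292,50),.055),ray_at(c,(293.5,184),.079),ray_at(c,(398,130),.04))
K=[.455,.204]
ctrl.move_pose([*K,.14],down(-.93))
print(ctrl.movel([*K,.060],rate=.08,force_limit=8))
eoat.grab(f_grip=20)
print(get_gripper_width(),get_gripper_force(),get_ee_pos(),get_force(),get_time())
c=wrist(); cv2.imwrite("pics/w2.png",c["image"][:,:,::-1])
E
```

```text
[0.5253879 0.3158774 0.008    ] [0.54694839 0.10882052 0.008     ] 0.20817637993770374 0.10375441510771455
[0.65512705 0.32946981 0.008     ] [0.67027407 0.11805792 0.008     ] 0.21195381523946713 0.07152475521846258
[0.59225117 0.30509544 0.055     ] [0.46162054 0.20763646 0.079     ] [0.59805532 0.13505986 0.04      ]
False
0.015109668403271066 20.721980079542845 [0.45503156 0.2039931  0.06008878] [-0.76955859 -1.20322198  2.00394809] 9.0333
```

View pics/w2.png

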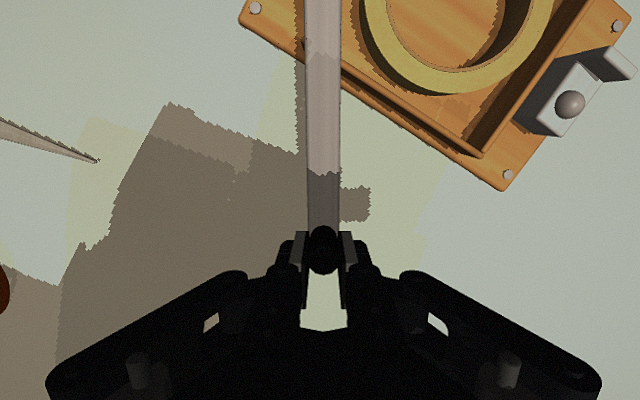

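The knob at (323,250) is held between the pads, and the bar runs straight up the picture, aligned with the tool. The dome at (570,104) and lug at (615,65) are visible. I'll compute the geometry from this view.

```bash
python3 - <<'E'
from h import *
c=wrist()
k=ray_at(c,(323,247),.079); A=ray_at(c,(323.5,10),.049);B=ray_at(c,(323.5,165),.049);d=B-A
th=np.arctan2(d[1],d[0])
dome=ray_at(c,(570,104),.042)
q=[ray_at(c,p,.008) for p in ((255,8),(508,175),(616,26))]  # screws
e=q[1]-q[0]; f=q[2]-q[1]
print("knob",k,"th",th,"dome",dome,"screws",q,"yaw",np.arctan2(e[1],e[0])+np.pi/2,np.arctan2(f[1],f[0]),np.linalg.norm(e),np.linalg.norm(f))
for m in models.mark_of("wrist","knob_full")[:2]: print(m, ray_at(c,m["uv"],.064))
for K in (k[:2],np.array(get_ee_pos())[:2]): print("pivot",K-.17*np.array([np.cos(th),np.sin(th)]))
E
```

```text
knob [0.46128112 0.20793613 0.079     ] th -2.500703574857441 dome [0.59511502 0.13937054 0.042     ] screws [array([0.53437262, 0.31306431, 0.008     ]), array([0.55375467, 0.11661452, 0.008     ]), array([0.66552456, 0.12858694, 0.008     ])] yaw 0.09834332331711293 0.10670981660639763 0.19740361242924012 0.11240927853986245
{'uv': [323.9, 246.8], 'p': 0.65} [0.45584071 0.20327671 0.064     ]
pivot [0.59754708 0.30958054]
pivot [0.59130238 0.30566495]
```

```bash
cat >> h.py <<'E'
P=np.array([.5914,.3056]); SH=-np.pi/2+.10
def go(phi,rate=.06,fl=25,z=.060):
    a=SH-phi
    return ctrl.movel([P[0]+.17*np.cos(a),P[1]+.17*np.sin(a),z],rate=rate,orientation=down(a+np.pi/2),force_limit=fl)
E
python3 - <<'E'
from h import *
for phi in np.linspace(1.03,.18,9)[1:]:
    s=go(phi); print(round(phi,2),s,np.round(get_force(),1),round(get_gripper_width(),4))
    if s: break
print(get_ee_pos(),get_time())
c=wrist(); cv2.imwrite("pics/w3.png",c["image"][:,:,::-1])
E
```

```text
0.92 False [ 0.3 -0.1  2.9] 0.0152
0.82 False [-0.8 -0.3  3.6] 0.0151
0.71 False [-0.5 -0.   4.1] 0.0152
0.6 False [-0.3 -0.6  4.8] 0.0149
0.5 False [ 1.2 -0.8  4.1] 0.0152
0.39 False [-0.2 -1.5  3.8] 0.0151
0.29 False [-0.1 -1.7  4.5] 0.0152
0.18 False [ 0.4 -3.8  4.6] 0.015
[0.57738483 0.13612053 0.06000853] 12.7833
```

View pics/w3.png

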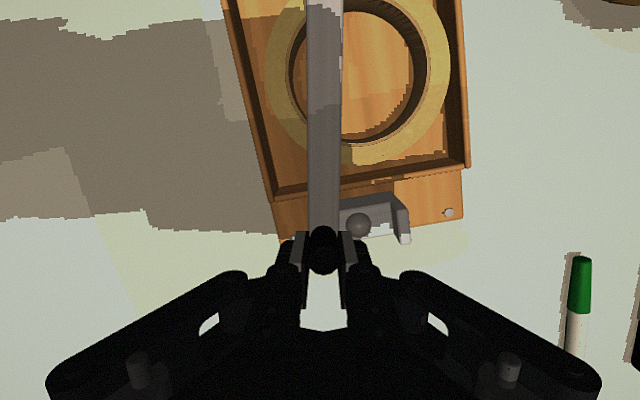

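The knob is still held at (323,250), with the bar over the roll and just short of the dome at (358,224). The lug is beyond it at (402,220). I'll push it through the catch.

```bash
python3 - <<'E'
from h import *
for phi in (.12,.08,.04,.02,0,-.02,-.04):
    s=go(phi,rate=.03,fl=12); a=SH-phi
    p=np.array(get_ee_pos())[:2]-P; print(phi,s,round(SH-np.arctan2(p[1],p[0]),3),np.round(get_force(),1))
    if s: break
eoat.ungrasp()
q=np.array(get_ee_pos()); ctrl.movel([q[0],q[1],.16],rate=.12)
ctrl.movel([q[0]-.03,q[1]-.0,.25],rate=.2)
c=wrist(); cv2.imwrite("pics/w4.png",c["image"][:,:,::-1]); print(get_force(),get_time())
E
```

```text
0.12 False 0.121 [ 0.2 -4.8  3.7]
0.08 False 0.081 [-0.2 -5.8  4.7]
0.04 False 0.036 [ 3.1 -4.8  2.3]
0.02 False 0.014 [ 6.3 -5.   1.6]
0 False -0.003 [ 4.6 -4.7  2.5]
-0.02 True -0.007 [-5.1 -2.   9.5]
[-0.04955532 -0.46366516 -0.4048291 ] 17.1583
```

View pics/w4.png

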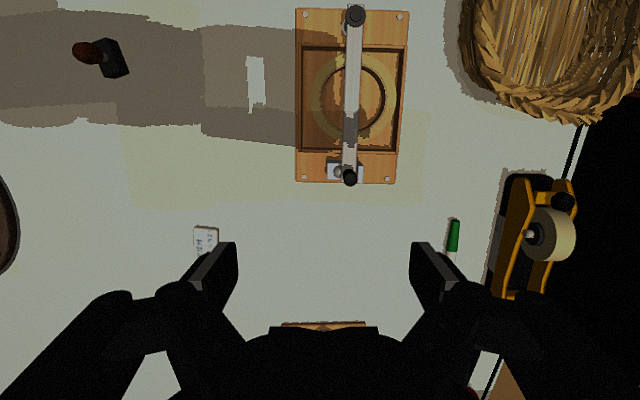

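The dome at (338,170) now shows on the open side of the bar, and the knob at (349,177) is up by the lug. I'll zoom in once to confirm it is home.

```bash
python3 - <<'E'
from h import *
c=wrist(); cv2.imwrite("pics/w5.png",cv2.resize(c["image"][0:200,270:430,::-1],None,fx=3,fy=3,interpolation=cv2.INTER_CUBIC))
k=ray_at(c,(349,177),.079);p=ray_at(c,(355,16),.07);print(k,p)
d=k[:2]-P;print("phi",SH-np.arctan2(d[1],d[0]))
E
```

```text
[0.60633767 0.13893683 0.079     ] [0.59000487 0.29914984 0.07      ]
phi 0.010610932025578945
```

View pics/w5.png

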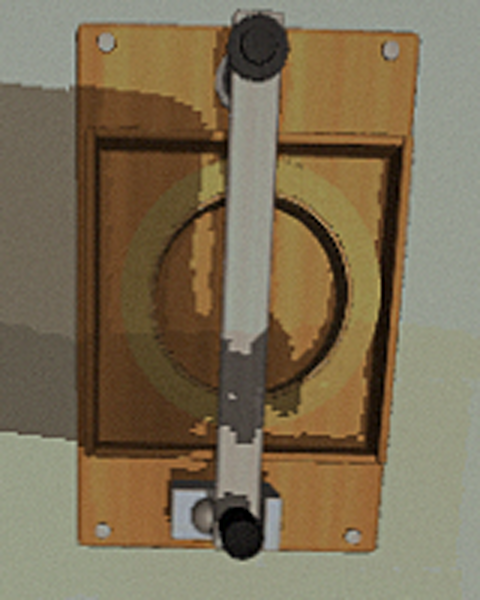

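The bar lies along the caddy's centreline, past the dome at (203,517) in the crop and against the lug, with the roll flat in its well. Handing in.

```bash
python3 -c "
from bench import *
print(job.job_done())"
```

```text
the job is handed in; nothing more can be done
None
```

The loaded caddy's keeper bar is shut past its catch and against its stop (camera estimate about 0.01 rad), the roll is still in its well, the empty caddy was not touched, and the job is handed in.

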